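Level the rocking casting board

ROBOT

A 6-joint arm with a two-finger parallel gripper is mounted at the origin on the work surface; the furniture and walls round the work are solid. World frame = base frame: x ahead of the robot, y to its left, z up, the work surface at z = 0. Lengths are in mm, angles in rad, forces in N, time in s.
With the tool pointing down it reaches from about 400 to 825 mm from the base axis. Payload 7 kg.
Tool frame: the origin (TCP) lies between the finger pads; the fingertips stand finger_overhang ahead of it and the grasp point (between the pads) lies 8 mm behind it (finger_overhang is the distance from the TCP to the fingertips, in mm); y points along the fingers, z is the direction in which the jaws open and shut, and the axes are right-handed (so a half turn about y gives the same grasp; the last joint's range is limited). The gripper opens to 88 mm and grips with 3 to 60 N. Pads are 19 mm wide; open, the fingers measure 130 mm over their backs; the gripper's body (78 mm by 193 mm) begins 47 mm behind the grasp point.
Start: joints at [1.572, 0.359, 0.012, 0, -1.224, -0.288], TCP at [190.956, 647.403, 215.561] pointing down, gripper open.
Joint ranges: [-3.07, 3.07], [-1.43, 2.12], [-1.02, 1.25], [-3.03, 1.67], [-3.05, -0], [-3.03, 3.03]. Speed limits (rad/s): [2.39, 2.39, 3.01, 3.14, 3.14, 3.14].

INTERFACE

Orientations are given as a unit quaternion [w, x, y, z].
In Python, from rig import * gives the robot as it stands. The module is installed in compiled form; this text tells all that it offers.
- The arm moves only by the shell command python3 -m creep 'ROWS' [FORCE]. ROWS is JSON, a list of rows, each an object with "hand": the opening, from -1 (shut) to 1 (fully open); "travel": the shift along the world's x, y, z in units of 60 mm (1.0 is 60 mm), a list of three; "turn": the turn about the world's z in units of 8 degrees (1.0 is 8 degrees). A call has 1 to 12 rows; each row is the pose to reach, as a shift and turn from the pose commanded when the call began; what a row does not reach only later rows make up. A row lasts 1/8 s, in which the tool goes at most 62.5 mm and 10.7 degrees, less where a joint would pass 70% of its speed; a pose out of reach is approached as far as the arm can. A call with a gripper value outside its range is refused whole. The fingers move at their own pace and stop on an object; FORCE is the grip in N (left out, the last holds). Time passes only in rows, so rows that repeat a pose let the fingers close. It gives the time, the measured TCP pose, the force and the opening at its end, in the units of the state.
- get_obs(): the state, without advancing time (a new reading comes with each control period).
- get_image(name): name is "scene" or "top" or "wrist"; returns (picture, depth): 384x512x3 uint8, red, green, blue; 384x512 float32, mm along the optical axis (not along the pixel's ray), 0 where there is no reading.
- camera_params(name): a dict with "K" (3x3 intrinsics, pixels), "R" (3x3) and "t" (3): a world point X has camera coordinates R X + t. Camera axes: x right, y down, z forward; pixel columns grow to the right and rows downward; lengths in mm; the calibration is good to about 2 mm. A picture is of the moment at which its call begins: read the wrist's pose just before it. camera_params takes no time and is no camera call; for the wrist camera it gives the pose at the moment of the call.
- job_done(): hands the job in, once; it reports no verdict.
The state is a dict: "t": time; "q": joint angles; "dq": joint speeds; "effort": joint torques, N m; "tool_pos": TCP position; "tcp_rot": TCP orientation; "force": force on the tool from outside, world axes, zero at the start; "moment": the same for the moment, N m; "finger_gap": finger opening in mm.
Only numpy, scipy, OpenCV 4.12 (cv2) and the standard library are available. Lean on these libraries where they do the work, as an engineer would, in place of code of your own. Each camera call takes 0.05 s, during which the arm holds its last target. There are 200 camera calls.

TASK

The small metal casting board rocks because one of its four corner feet is screwed too far up. Turn that corner's wing knob clockwise until the board stands level and steady on all four feet, the wing then pointing at the middle of the board like the other three. Leave the board where it stands, and let go.

Things in the scene. Friction and masses are not known exactly. Their poses are not given: they have to be found in the camera images.
- level_board: Loose bare-metal board, 170x170x8 mm, about 1.3 kg, on four feet 60 mm each way from its middle. Origin: middle, at sole level; plate top 38 mm above; z up, x and y along the edges. An 8 mm high round spirit level sits mid-plate. Over each foot is a black wing knob; three are fixed, wings pointing at the middle. The one at the -x, -y corner is out of line: its foot is short, the board leans there.
- knob_grip (a point): Centre of the out-of-line knob's wing: an upright black bar 52 mm long, 10 thick, 28 high, on a round neck 20 mm wide, 16 high. The point is on the knob's axis, half-way up the wing, 30 mm above the plate top. x along the wing, y through its thickness, z up. The knob keeps its height on the plate, but this corner rises up to 7 mm (5 mm per rad) as the foot goes down.
- knob (a joint): Turn of that knob (rad), growing clockwise from above. The foot goes down 5 mm per rad. 0: wing points at the board's middle and the foot is as long as the others. Starts at -1.3 to -0.9 (foot 4.5 to 6.5 mm short); stops at -1.5 and +0.5. Takes about 0.1 N m, stays where left. Past 0 the foot is too long and the board rocks again.
There are look-alikes about, which are no part of the job. There is more than one size of the level_board; the job needs the larger.

How it is judged (in metres and radians):
At the end, for the whole second after the job is handed in: The knob's wing points at the middle of the board within 0.3 rad (17 degrees) and the board stands at rest on its feet on the table, level within 0.025 rad (1.4 degrees) (value of joint knob between -0.3 and 0.3 rad and angle between level_board's own z axis and vertical below 0.025 rad and height (world z) of level_board below 0.006 m and linear speed of level_board below 0.02 m/s); the robot touches nothing.
It fails at once if the board is pushed or carried more than 40 mm from where it stood (distance of level_board from where it was at the start of the episode above 0.04 m).
It fails at once if the board is tipped up by more than 0.2 rad (angle between level_board's own z axis and vertical above 0.2 rad).
It also fails if it takes over 29 s, if anything falls off the work surface, if the arm or the gripper's body presses on something with over 40 N, if the wrist force passes 120 N, or if a joint passes its speed limit or range.

## Working session

There is one attempt and no reset: what is moved stays moved. The work goes in short steps, Python scripts to look and compute and a shell command to move; the robot and the scene stay as the last step left them, time stands still between calls to the robot, and variables do not carry over. Pictures are saved under pics/ and viewed, about 8 in all and at most 12, crops included, and the job is handed in when it is done.

```bash
mkdir -p pics; cat > h.py <<'E'
from rig import *
import numpy as np, cv2, pickle
def snap(n,f):
    p=camera_params(n); im,d=get_image(n)
    pickle.dump((im,d,p),open(f'pics/{f}.pkl','wb')); cv2.imwrite(f'pics/{f}.png',im[:,:,::-1]); return im,d,p
def load(f): return pickle.load(open(f'pics/{f}.pkl','rb'))
def pt(d,p,u,v):
    z=d[int(v),int(u)]; K=np.array(p['K']); c=np.linalg.inv(K)@[u,v,1]*z
    return np.array(p['R']).T@(c-np.array(p['t']))
def cloud(d,p):
    v,u=np.mgrid[0:384,0:512]; K=np.array(p['K'])
    c=np.stack([(u-K[0,2])/K[0,0]*d,(v-K[1,2])/K[1,1]*d,d],-1)
    return (c-np.array(p['t']))@np.array(p['R'])
E
python3 - <<'E'
from h import *
a=snap('top','top0')[0]; b=snap('scene','scene0')[0]
cv2.imwrite('pics/a.png',cv2.resize(np.vstack([a,b])[:,:,::-1],(512*600//600,768))[:, :] if 0 else np.hstack([cv2.resize(a,(400,300)),cv2.resize(b,(400,300))])[:,:,::-1])
print(get_obs()); 
E
```

```text
{'t': 0.1, 'q': array([ 1.57214528e+00,  3.59301773e-01,  1.11783333e-02, -3.33124978e-04,
       -1.22409414e+00, -2.88072312e-01]), 'dq': array([-0.00111167, -0.00093795,  0.00126651,  0.00213647,  0.00156453,
       -0.00100559]), 'effort': array([-2.24352902e-03, -5.84158587e+01,  2.93751329e+01,  7.01546654e+00,
        1.01418103e-02, -5.26137683e-05]), 'tool_pos': array([190.80549266, 647.00899547, 214.73280241]), 'tcp_rot': array([ 0.10110191, -0.10102767, -0.69933366,  0.70036008]), 'force': array([-0.52014496, -0.40939378, -0.55187013]), 'moment': array([0.04675219, 0.03504459, 0.06945505]), 'finger_gap': 87.94933748794918}
```

View pics/top0.png

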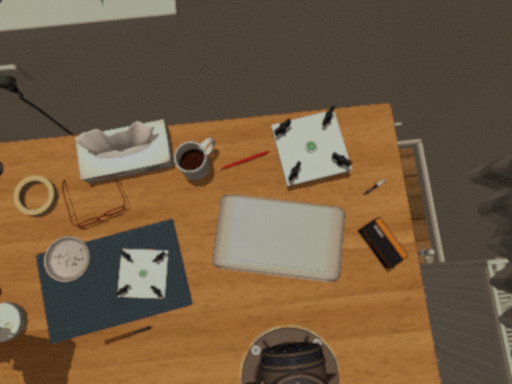

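View pics/scene0.png

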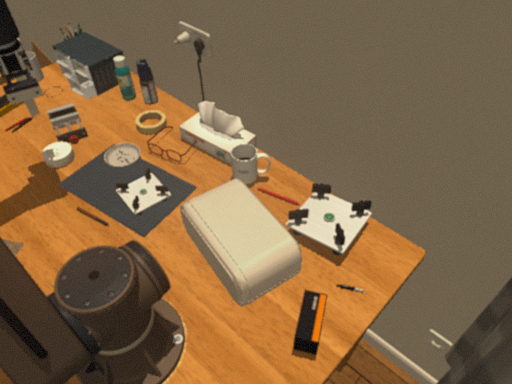

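The large board is centred at about (311,147) in top and (330,218) in scene. The small look-alike is at (143,273) in top and (143,192) in scene. Other black items, such as the black and orange box at (382,243), aren't candidates. I choose the large board and check it in a close crop.

```bash
python3 - <<'E'
from h import *
im,d,p=load('top0'); 
cr=im[95:200,260:365]; cv2.imwrite('pics/c1.png',cv2.resize(cr,(590,590),interpolation=cv2.INTER_CUBIC)[:,:,::-1])
C=cloud(d,p)
for u,v in [(311,147),(300,130),(284,127),(328,116),(295,172),(341,160),(143,273),(400,150),(300,160)]: print(u,v,C[v,u].round(1))
m=(C[...,2]>20)&(C[...,2]<120); m[:95]=0;m[200:]=0;m[:,:262]=0;m[:,360:]=0
P=C[m]; print(len(P))
pl=P[(P[:,2]>28)&(P[:,2]<44)]
A=np.c_[pl[:,:2],np.ones(len(pl))]
w=np.ones(len(pl),bool)
for _ in range(5):
    c=np.linalg.lstsq(A[w],pl[w,2],rcond=None)[0]; r=pl[:,2]-A@c; w=abs(r)<2.5
print('plane',c,r[w].std(),w.sum(),'tilt',np.hypot(*c[:2]))
print('minrect',cv2.minAreaRect(pl[:,:2].astype(np.float32)))
q=P[P[:,2]-np.c_[P[:,:2],np.ones(len(P))]@c>22]
import scipy.cluster.hierarchy as H
l=H.fcluster(H.linkage(q,'single'),15,'distance')
for i in set(l):
    k=q[l==i]
    if len(k)<5: continue
    mu=k.mean(0); e=np.linalg.svd(k[:,:2]-mu[:2])[2][0]
    print(len(k),mu.round(1),np.degrees(np.arctan2(e[1],e[0])).round(1),k.min(0).round(),k.max(0).round())
print(camera_params('wrist'))
snap('wrist','w0')
E
```

```text
311 147 [ 552.1 -120.4   46.9]
300 130 [ 604.9 -100.1   32.8]
284 127 [603.2 -55.   75.7]
328 116 [ 617.9 -167.8   82.8]
295 172 [482.8 -67.1  84.9]
341 160 [ 500.4 -182.8   86.8]
143 273 [281.7 328.7  33.6]
400 150 [ 716.6 -639.6 -747.2]
300 160 [523.4 -89.3  37.3]
4194
plane [-3.88373794e-02 -5.16014783e-02  5.38812408e+01] 1.2793962914600312 2518 tilt 0.0645837023102025
minrect ((554.6885375976562, -122.02754211425781), (170.82611083984375, 170.292724609375), 7.2067341804504395)
118 [487.7 -67.7  79.6] 143.1 [467. -86.  62.] [511. -51.  86.]
148 [ 503.1 -185.4   83.7] -128.3 [ 486. -208.   66.] [ 523. -165.   94.]
131 [605.5 -52.8  72.2] 124.0 [590. -76.  55.] [624. -31.  83.]
115 [ 620.4 -169.8   79.2] 143.1 [ 601. -189.   61.] [ 644. -153.   87.]
{'K': array([[342.18368123,   0.        , 249.81523431],
       [  0.        , 342.18368123, 193.84030306],
       [  0.        ,   0.        ,   1.        ]]), 'R': array([[-0.28334182, -0.95901841,  0.00104708],
       [-0.92905048,  0.27475829,  0.24773592],
       [-0.237871  ,  0.06922116, -0.96882703]]), 't': array([674.3389719 , -31.94347793, 388.49820192])}
```

View pics/c1.png

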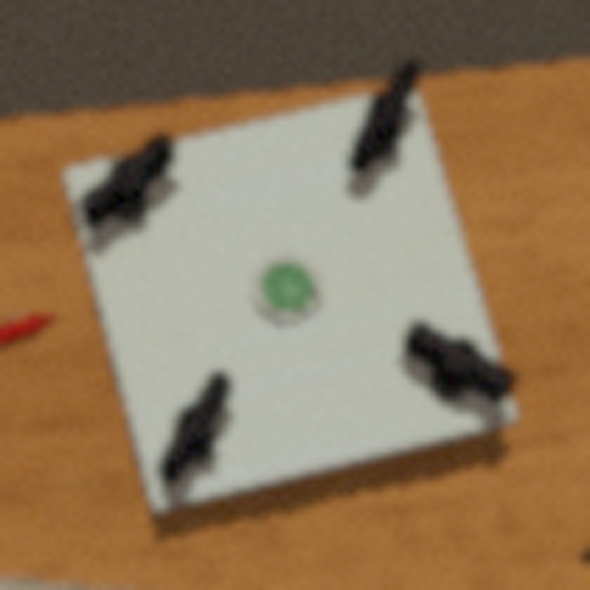

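View pics/w0.png

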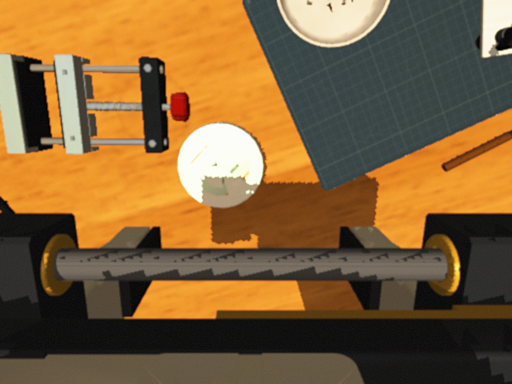

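The plate leans toward the wing at crop (128,190), world (605,-53). That wing lies across the diagonal, while the other three point at the green level. The wrist view doesn't reach the board from here. I'll compute the turn, then move over the board.

```bash
python3 - <<'E'
from h import *
from scipy.spatial.transform import Rotation as R
o=get_obs();q=o['tcp_rot'];M=R.from_quat(q,scalar_first=True).as_matrix();print(M.round(3))
a=np.degrees(np.arctan2(M[1,2],M[0,2]));print('jaw ang',a)
for t in (34,34-180): print(((t-a+180)%360-180), ((t-a+180)%360-180)/8)
print((np.array([605.5,-53,190])-o['tool_pos'])/60)
p=camera_params('wrist'); c=-p['R'].T@p['t'];print('cam rel tcp in tool axes',M.T@(c-o['tool_pos']),'fwd',M.T@p['R'][2])
E
```

```text
[[-0.959 -0.    -0.283]
 [ 0.283 -0.001 -0.959]
 [-0.    -1.     0.001]]
jaw ang -106.4385475503762
140.4385475503762 17.554818443797025
-39.5614524496238 -4.945181556202975
[  6.91046206 -11.6673552   -0.41420285]
cam rel tcp in tool axes [-6.56050049e+01 -1.68856518e+02  6.83255558e-02] fwd [ 2.47865320e-01  9.68794362e-01 -5.17084346e-04]
```

```bash
T='{"hand":1,"travel":[6.9,-11.65,0],"turn":-4.9}'; echo; python3 -m creep '[{"hand":1,"travel":[6.9,-11.65,0],"turn":-4.9},{"hand":1,"travel":[6.9,-11.65,0],"turn":-4.9},{"hand":1,"travel":[6.9,-11.65,0],"turn":-4.9},{"hand":1,"travel":[6.9,-11.65,0],"turn":-4.9},{"hand":1,"travel":[6.9,-11.65,0],"turn":-4.9},{"hand":1,"travel":[6.9,-11.65,0],"turn":-4.9},{"hand":1,"travel":[6.9,-11.65,0],"turn":-4.9},{"hand":1,"travel":[6.9,-11.65,0],"turn":-4.9},{"hand":1,"travel":[6.9,-11.65,0],"turn":-4.9},{"hand":1,"travel":[6.9,-11.65,0],"turn":-4.9},{"hand":1,"travel":[6.9,-11.65,0],"turn":-4.9},{"hand":1,"travel":[6.9,-11.65,0],"turn":-4.9}]'
```

```text
t: 1.65
tool_pos: [573.9, 0.2, 215.6]
tcp_rot: [-0.33, 0.33, 0.625, -0.625]
force: [1.6, 1.2, 0.2]
finger_gap: 87.6
```

```bash
python3 -m creep '[{"hand":1,"travel":[0.52,-0.88,0],"turn":0},{"hand":1,"travel":[0.52,-0.88,0],"turn":0},{"hand":1,"travel":[0.52,-0.88,0],"turn":0},{"hand":1,"travel":[0.52,-0.88,0],"turn":0}]'
cat > m.py <<'E'
from h import *
import sys, scipy.cluster.hierarchy as H
from scipy.spatial.transform import Rotation as R
def run(f):
    o=get_obs(); im,d,p=snap('wrist',f); C=cloud(d,p)
    M=R.from_quat(o['tcp_rot'],scalar_first=True).as_matrix()
    print('tcp',o['tool_pos'].round(1),'jaw',np.degrees(np.arctan2(M[1,2],M[0,2])).round(1),'t',o['t'])
    m=(C[...,2]>20)&(C[...,2]<95)&(abs(C[...,0]-555)<120)&(abs(C[...,1]+122)<120)&(d>0)
    P=C[m]; rgb=im[m].astype(int); bright=rgb.min(1)>110
    pl=P[bright&(P[:,2]<55)]; A=np.c_[pl[:,:2],np.ones(len(pl))]; w=np.ones(len(pl),bool)
    for _ in range(8):
        c=np.linalg.lstsq(A[w],pl[w,2],rcond=None)[0]; r=pl[:,2]-A@c; w=abs(r)<2
    print('plane',c.round(4),w.sum(),'tilt',np.hypot(*c[:2]).round(4),'plate z at knob/centre',(c@[605.5,-53,1]).round(1),(c@[554.7,-122,1]).round(1))
    h=P[:,2]-np.c_[P[:,:2],np.ones(len(P))]@c
    q=P[(h>39)&(h<50)]
    l=H.fcluster(H.linkage(q[:: max(1,len(q)//3000)],'single'),8,'distance'); q=q[:: max(1,len(q)//3000)]
    for i in set(l):
        k=q[l==i]
        if len(k)<20: continue
        (cx,cy),s,_=cv2.minAreaRect(k[:,:2].astype(np.float32)); mu=k.mean(0); e=np.linalg.svd(k[:,:2]-mu[:2],full_matrices=False)[2][0]
        print('wing',len(k),'rect',round(cx,1),round(cy,1),np.round(s,1),'mean',mu.round(1),'ang',(np.degrees(np.arctan2(e[1],e[0]))%180).round(1))
run(sys.argv[1])
E
python3 m.py w1
```

```text
t: 2.15
tool_pos: [604.0, -49.8, 215.7]
tcp_rot: [-0.33, 0.33, 0.626, -0.626]
force: [0.3, -0.3, -0.3]
finger_gap: 87.7
tcp [604.  -49.8 215.7] jaw -145.6 t 2.15
plane [-4.56000e-02 -5.62000e-02  5.68772e+01] 13843 tilt 0.0724 plate z at knob/centre 32.3 38.4
wing 663 rect 610.5 -51.2 [17.3 51.3] mean [611.  -52.5  75.2] ang 123.4
wing 929 rect 626.0 -169.9 [17.  51.7] mean [ 626.5 -169.8   81.1] ang 142.4
wing 881 rect 507.6 -184.6 [51.  17.4] mean [ 508.1 -184.8   87.3] ang 52.4
wing 224 rect 503.9 -76.8 [13.  20.5] mean [505.5 -76.8  81.3] ang 147.3
```

View pics/w1.png

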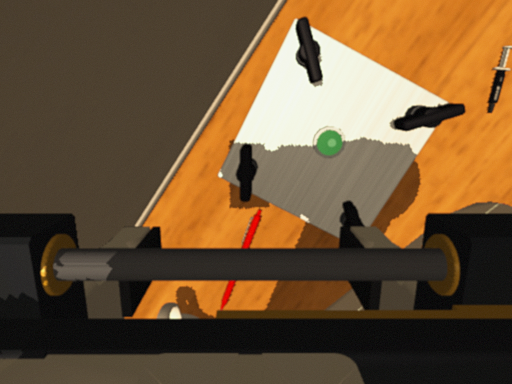

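The close view confirms the choice. The odd wing is at (247,172), upright in the picture and out of line with the diagonal, and the other three wings point at the level at (329,142). Tilt 0.072 and a wing 71° off both put the knob at about -1.24 rad. I'll descend part way and look again.

```bash
python3 -m creep '[{"hand":1,"travel":[0.05,-0.03,-1.5],"turn":-0.1},{"hand":1,"travel":[0.05,-0.03,-1.5],"turn":-0.1},{"hand":1,"travel":[0.05,-0.03,-1.5],"turn":-0.1},{"hand":1,"travel":[0.05,-0.03,-1.5],"turn":-0.1}]'
python3 m.py w2
python3 - <<'E'
from h import *
for f in('w1','w2'):
    im,d,p=load(f); g=im.max(2)
    for v in range(140,240,8):
        c=np.where(g[v,205:290]<45)[0]+205
        print(f,v,(c.min(),c.max(),len(c)) if len(c) else None)
E
```

```text
t: 2.7
tool_pos: [608.3, -51.8, 127.3]
tcp_rot: [-0.333, 0.335, 0.624, -0.623]
force: [0.8, 0.9, -0.5]
finger_gap: 87.4
tcp [608.3 -51.8 127.3] jaw -146.3 t 2.7
plane [-4.56000e-02 -5.62000e-02  5.69273e+01] 23588 tilt 0.0724 plate z at knob/centre 32.3 38.5
wing 922 rect 516.9 -176.6 [27.2 17.3] mean [ 515.7 -176.    86.2] ang 56.8
wing 1668 rect 623.4 -167.0 [17.6 43.7] mean [ 624.  -167.6   81.1] ang 143.1
wing 1207 rect 610.8 -51.9 [17.  50.5] mean [611.3 -52.6  75.2] ang 124.0
w1 140 None
w1 148 (np.int64(242), np.int64(251), 10)
w1 156 (np.int64(240), np.int64(251), 12)
w1 164 (np.int64(240), np.int64(256), 17)
w1 172 (np.int64(237), np.int64(255), 19)
w1 180 (np.int64(239), np.int64(251), 13)
w1 188 (np.int64(240), np.int64(250), 11)
w1 196 (np.int64(240), np.int64(250), 11)
w1 204 None
w1 212 None
w1 220 None
w1 228 None
w1 236 None
w2 140 None
w2 148 None
w2 156 None
w2 164 (np.int64(244), np.int64(253), 10)
w2 172 (np.int64(240), np.int64(255), 16)
w2 180 (np.int64(240), np.int64(255), 16)
w2 188 (np.int64(240), np.int64(261), 22)
w2 196 (np.int64(237), np.int64(261), 25)
w2 204 (np.int64(235), np.int64(259), 25)
w2 212 (np.int64(238), np.int64(256), 19)
w2 220 (np.int64(241), np.int64(255), 15)
w2 228 (np.int64(241), np.int64(254), 14)
w2 236 (np.int64(242), np.int64(253), 12)
```

View pics/w2.png

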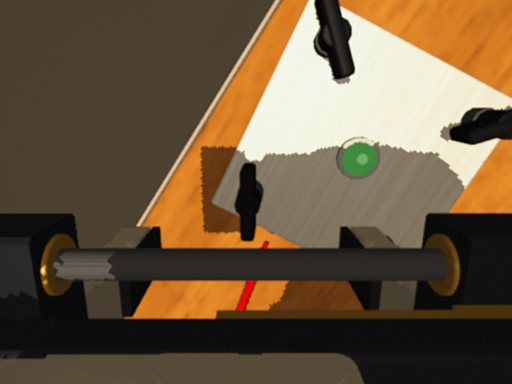

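The wing is at columns 240-256, rows 163-240, centred between the fingers to about 1 mm. Its centre is (610.8,-51.9), with the top at about 76 mm, and both heights agree. I'll descend and grip.

```bash
python3 -m creep '[{"hand":1,"travel":[0.03,-0.01,-0.6],"turn":0},{"hand":1,"travel":[0.03,-0.01,-0.9],"turn":0},{"hand":1,"travel":[0.03,-0.01,-1.13],"turn":0},{"hand":1,"travel":[0.03,-0.01,-1.13],"turn":0},{"hand":1,"travel":[0.03,-0.01,-1.13],"turn":0}]' 25
python3 -m creep '[{"hand":-1,"travel":[0,0,0],"turn":0},{"hand":-1,"travel":[0,0,0],"turn":0},{"hand":-1,"travel":[0,0,0],"turn":0},{"hand":-1,"travel":[0,0,0],"turn":0},{"hand":-1,"travel":[0,0,0],"turn":0},{"hand":-1,"travel":[0,0,0],"turn":0}]' 25; python3 -c "
from rig import *
o=get_obs();print(o['force'],o['moment'],o['finger_gap'],o['tool_pos'],o['q'])"
```

```text
t: 3.38
tool_pos: [610.0, -53.0, 59.0]
tcp_rot: [-0.334, 0.335, 0.623, -0.623]
force: [-0.7, -0.4, -0.2]
finger_gap: 87.8
t: 4.12
tool_pos: [609.1, -53.1, 57.7]
tcp_rot: [0.334, -0.334, -0.623, 0.623]
force: [-0.3, 0.1, 0.3]
finger_gap: 33.5
[-0.34353251  0.06900626  0.29489361] [ 0.05496746 -0.04206133 -0.01014756] 33.47286789420325 [609.14726993 -53.1040686   57.7280253 ] [ 2.32107554e-01  3.97641001e-01 -3.25238755e-01  5.47472960e-06
 -8.47982375e-01  3.53757922e-01]
```

Still closing.

```bash
python3 -m creep '[{"hand":-1,"travel":[0,0,0],"turn":0},{"hand":-1,"travel":[0,0,0],"turn":0},{"hand":-1,"travel":[0,0,0],"turn":0},{"hand":-1,"travel":[0,0,0],"turn":0},{"hand":-1,"travel":[0,0,0],"turn":0}]' 25; python3 -c "
from rig import *
o=get_obs();print(o['force'],o['moment'],o['finger_gap'],o['tool_pos'])"
```

```text
t: 4.75
tool_pos: [610.4, -52.7, 58.4]
tcp_rot: [-0.333, 0.335, 0.624, -0.623]
force: [3.7, 3.9, 3.9]
finger_gap: 9.5
[3.65426441 3.94510233 3.8584004 ] [ 1.33128217 -1.4352485   0.0589907 ] 9.53624683658985 [610.40806867 -52.66589204  58.41892561]
```

```bash
python3 -m creep '[{"hand":-1,"travel":[0,0,0.01],"turn":-0.8},{"hand":-1,"travel":[-0.01,-0.01,0.02],"turn":-1.6},{"hand":-1,"travel":[-0.01,-0.02,0.03],"turn":-2.4},{"hand":-1,"travel":[-0.02,-0.02,0.04],"turn":-3.2},{"hand":-1,"travel":[-0.02,-0.03,0.05],"turn":-4},{"hand":-1,"travel":[-0.02,-0.03,0.05],"turn":-4.5},{"hand":-1,"travel":[-0.02,-0.03,0.05],"turn":-4.5}]' 25; python3 m.py w3;  python3 -c "
from rig import *
o=get_obs();print(o['force'],o['moment'],o['finger_gap'],o['tool_pos'])"
```

```text
t: 5.62
tool_pos: [608.8, -54.6, 61.1]
tcp_rot: [-0.51, 0.511, 0.49, -0.489]
force: [3.7, 4.2, 2.2]
finger_gap: 9.6
tcp [608.8 -54.6  61.1] jaw 177.6 t 5.625
plane [-1.96000e-02 -2.27000e-02  4.60102e+01] 26207 tilt 0.03 plate z at knob/centre 35.4 37.9
wing 1676 rect 495.8 -74.7 [15.8 36.6] mean [499.4 -75.4  80.9] ang 134.4
wing 573 rect 610.3 -158.2 [ 7.4 17. ] mean [ 608.4 -158.5   80.6] ang 167.3
wing 328 rect 609.3 -33.7 [11.3  9.5] mean [609.2 -34.2  78.4] ang 68.1
wing 1421 rect 608.0 -66.9 [22.6 23.2] mean [607.7 -67.6  79.4] ang 88.4
[3.94324713 4.23841518 2.98971261] [ 1.29897614 -1.67779469 -0.05793005] 9.616650451803208 [608.80256565 -54.62464155  61.13112261]
```

Half of the turn is done and the tilt has dropped to 0.030. Continuing.

```bash
python3 -m creep '[{"hand":-1,"travel":[0,0,0.01],"turn":-0.8},{"hand":-1,"travel":[-0.01,-0.01,0.02],"turn":-1.6},{"hand":-1,"travel":[-0.01,-0.02,0.03],"turn":-2.4},{"hand":-1,"travel":[-0.02,-0.02,0.04],"turn":-3.2},{"hand":-1,"travel":[-0.02,-0.03,0.05],"turn":-4},{"hand":-1,"travel":[-0.02,-0.03,0.05],"turn":-4.4},{"hand":-1,"travel":[-0.02,-0.03,0.05],"turn":-4.4}]' 25; python3 m.py w4;  python3 -c "
from rig import *
o=get_obs();print(o['force'],o['moment'],o['finger_gap'],o['tool_pos'])"
```

```text
t: 6.55
tool_pos: [606.9, -56.5, 63.6]
tcp_rot: [0.634, -0.634, -0.313, 0.312]
force: [4.1, 3.2, -1.0]
finger_gap: 9.7
tcp [606.9 -56.5  63.6] jaw 142.5 t 6.55
plane [-1.20000e-03  7.00000e-04  3.83929e+01] 17365 tilt 0.0014 plate z at knob/centre 37.7 37.7
wing 1771 rect 488.6 -71.9 [17.3 50.3] mean [489.1 -72.1  80.9] ang 142.3
wing 1668 rect 620.0 -172.9 [17.4 47.7] mean [ 619.4 -172.6   80.6] ang 142.7
wing 167 rect 618.8 -40.0 [9.9 8.9] mean [618.6 -40.4  81.2] ang 49.2
wing 695 rect 599.1 -66.7 [22.3 22.9] mean [598.4 -66.7  81.4] ang 53.7
[ 3.30771856  4.1126967  -0.40984621] [ 1.45102101 -1.72265613 -0.08130861] 9.7153653148933 [606.92369794 -56.49081911  63.59524996]
```

View pics/w4.png

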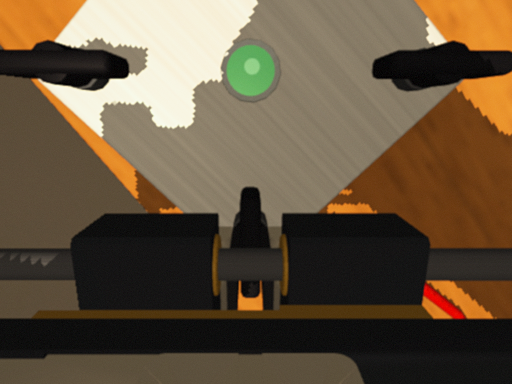

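The gripped wing, from (250,190) to (250,295), now points straight at the level at (251,70). The other wings are at right angles to it and the tilt is about 0.001. I'll release and rise straight up.

```bash
python3 -m creep '[{"hand":1,"travel":[0,0,0],"turn":0},{"hand":1,"travel":[0,0,0],"turn":0},{"hand":1,"travel":[0,0,0],"turn":0},{"hand":1,"travel":[0,0,0],"turn":0},{"hand":1,"travel":[0,0,0],"turn":0},{"hand":1,"travel":[0,0,0],"turn":0},{"hand":1,"travel":[0,0,0.4],"turn":0},{"hand":1,"travel":[0,0,0.9],"turn":0},{"hand":1,"travel":[0,0,1.7],"turn":0},{"hand":1,"travel":[0,0,2.5],"turn":0},{"hand":1,"travel":[0,0,2.5],"turn":0},{"hand":1,"travel":[0,0,2.5],"turn":0}]'; python3 m.py w5; python3 -c "
from rig import *
o=get_obs();print(o['force'],o['finger_gap'])"
```

```text
t: 8.1
tool_pos: [606.4, -56.6, 213.6]
tcp_rot: [0.635, -0.634, -0.312, 0.312]
force: [0.1, 0.4, -0.9]
finger_gap: 88.1
tcp [606.4 -56.6 213.6] jaw 142.4 t 8.1
plane [-2.00000e-03  4.00000e-04  3.87983e+01] 12069 tilt 0.002 plate z at knob/centre 37.6 37.6
wing 695 rect 606.0 -56.4 [50.8 17.3] mean [606.  -57.   80.8] ang 52.5
wing 843 rect 487.7 -71.5 [17.2 51.6] mean [488.3 -71.9  81. ] ang 142.4
wing 108 rect 517.2 -172.1 [6.1 9.8] mean [ 517.2 -171.9   80.5] ang 141.2
wing 847 rect 621.4 -174.7 [17.2 50.5] mean [ 621.3 -174.5   80.7] ang 142.4
[0.61753918 0.11384962 0.24147765] 87.569496010005
```

View pics/w5.png

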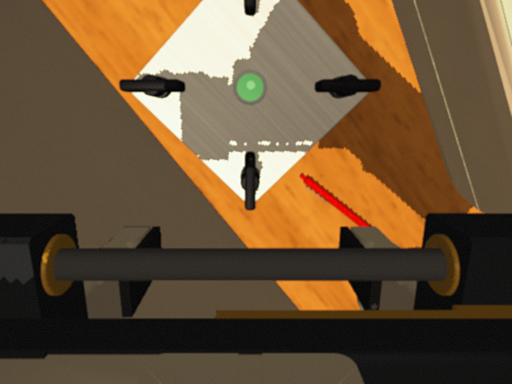

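The wing at (250,180) points at the level at (250,88), 52.5° against 52.4° for the diagonal. The plate is level, the gripper is clear, and the board is where it was.

```bash
python3 -c "
from rig import *
print(job_done())"
```

```text
the job is handed in; nothing more can be done
None
```

I turned the out-of-line knob on the larger board about 71° clockwise, in two steps, following the corner as it rose. Then I let go, lifted clear and handed in at about t = 8 s.

Last checks, from the wrist camera after release:
- **Wing:** it lies at 52.5°; the diagonal to the middle is 52.4°.
- **Level:** the plate tilt is about 0.002 rad, down from 0.072 at the start. The plate top is at 37.6 mm, against 38 mm in the text.
- **Board position:** it moved only a few millimetres, which is within measuring error.
- **Robot:** the gripper is open, about 150 mm above the grip height, with no contact force.

None of these final checks failed. The first overhead-camera estimate put the wings about 5 mm lower in x than the wrist camera did. I used the wrist value, and the grip closed cleanly on it. I did not test for rocking by touching the board; steadiness is inferred from the level plate and the aligned wing.

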